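Seat a round heel-press pad in its three-point centring nest

ROBOT

A 6-joint arm with a two-finger parallel gripper is mounted at the origin on the work surface. World frame = base frame: x ahead of the robot, y to its left, z up, the work surface at z = 0. Lengths are in m, angles in rad, forces in N, time in s.
With the tool pointing down it reaches from about 0.3 to 0.775 m from the base axis. Payload 14.6 kg.
Tool frame: the origin (TCP) lies at the very end of the fingers, on their centre line; the grasp point (between the pads) lies 19 mm behind it (bot.grip_point_offset is the distance from the TCP to the grasp point, in m); z points along the fingers, y is the line along which they close (so a half turn about z gives the same grasp; the last joint's range is limited). The gripper opens to 85 mm and grips with 20 to 120 N. Pads are 22 mm wide; open, the fingers measure 114 mm over their backs; the gripper's body (76 mm by 85 mm) begins 54 mm behind the grasp point. The pads swing forward as they close: fully open they stand 13 mm farther back than shut.
Start: joints at [-1.33, 0.3, 1.521, -0, 1.321, -0.067], TCP at [0.167, -0.524, 0.231] pointing down, gripper open.
Joint ranges: [-3.03, 3.03], [-0.79, 2.21], [0.23, 2.52], [-1.04, 4.18], [0, 3.07], [-2.55, 2.55]. Speed limits (rad/s): [2.22, 2.22, 2.57, 3.14, 3.14, 3.14].

INTERFACE

Orientations are given as a rotation vector (axis times angle).
In Python, from station import read_state, cams, ticket, bot gives the robot as it stands.
- The arm moves only by the tool arm_command, never from a script. Its argument "commands" is a list of rows, each an object with "translation": the shift along the tool's x, y, z in cm, a list of three; "spin": the turn about the tool's z in degrees. In form: [{"translation": [dx, dy, dz], "spin": spin}, ...]. A call has 1 to 10 rows; each row is the pose to reach, as a shift and turn from the pose commanded when the call began, along the tool's axes at that moment; what a row does not reach only later rows make up. A row lasts 1/10 s, in which the tool goes at most 50 mm and 8.59 degrees, less where a joint would pass 70% of its speed; a pose out of reach is approached as far as the arm can. A call with a gripper value outside its range is refused whole. "claw" is the gripper command: -1 is shut, 1 is fully open, values between are in proportion, set as the call begins (left out, the last holds). The fingers move at their own pace and stop on an object; the grip force is fixed at half the most. Time passes only in rows, so rows that repeat a pose let the fingers close. It gives the time, the measured TCP pose, the force, the opening and the grip force at its end, in the units of the state.
- read_state(): the state, without advancing time (a new reading comes with each control period).
- cams.grab_frame(name): name is "scene" or "top"; returns (picture, depth): 420x560x3 uint8, blue, green, red; 420x560 float32, m along the optical axis (not along the pixel's ray), 0 where there is no reading.
- cams.camera_model(name): a dict with "intrinsics" (3x3 intrinsics, pixels), "origin" and "attitude" of the camera in the world. Camera axes: x right, y down, z forward; pixel columns grow to the right and rows downward; lengths in m; the calibration is good to about 2 mm. A picture is of the moment at which its call begins. camera_model takes no time and is no camera call.
- ticket.job_done(): hands the job in; it is judged then, once.
The state is a dict: "clock": time; "qpos": joint angles; "dq": joint speeds; "joint_efforts": joint torques, N m; "ee_pos": TCP position; "orientation": TCP orientation; "force": force on the tool from outside, world axes, zero at the start; "moment": the same for the moment, N m; "width": finger opening in m; "grip_force": force on a finger pad.
Only numpy, scipy, OpenCV 4.12 (cv2) and the standard library are available. Lean on these libraries where they do the work, as an engineer would, in place of code of your own. Each camera call takes 0.05 s, during which the arm holds its last target. There are 200 camera calls.

TASK

Slide the round aluminium press pad across the bench, kept flat and never picked up, into the centring nest of the heel press until it rests against both fixed brass-tipped posts. Then swing the red-knobbed keeper in until its roller touches the pad, so that the pad sits snug between the three. Leave the glue tin, the polish jar and the hammer where they are.

Things in the scene. Friction and masses are not known exactly. Their poses are not given: they have to be found in the camera images.
- pad_center (a point): Centre (13 mm above the bench) of the loose round pad: a solid aluminium disc with a blue top, diameter 92 mm, 26 mm thick, about 0.3 to 0.6 kg, lying flat on the bench; too wide to grip. It slides with ordinary friction.
- nest_home (a point): Point 13 mm above the bench where the pad's centre lies when the pad rests against both fixed posts. Its axes are the nest's: x points into the nest (mouth on the -x side), y to the keeper's side, z up. The posts (brass balls of radius 8 mm, 13 mm up, on steel pins 28 mm tall) stand at (31, 44) and (31, -44) mm in x, y.
- nest: The fixed green heel press that carries the nest; origin on the bench below nest_home, same axes. Low frame 14 mm high: cross piece at x 52 to 88 mm, y -75 to 75, with ears to the posts; side rail at y 73 to 97, x -68 to 88. Press column (foot radius 26 mm, 225 mm tall) at x 98 mm, y 0; its head points away to +x, its hand lever to +y, 205 to 240 mm up.
- pivot (a point): The keeper's upright hinge axis, on the side rail at (-54, 85) mm in the nest's x, y, 34 mm above the bench.
- knob (a point): Middle of the red upright knob on the keeper's end: 14 mm thick (17 mm at the cap), bare from 38 to 62 mm above the bench, 85 mm from the hinge axis. The brass roller (radius 8 mm, 4 to 32 mm above the bench) is right below it on the same axis; the arm is a steel bar 18 mm wide, 30 to 38 mm above the bench.
- keeper (a joint): Keeper angle a in rad. 0: closed, arm along the nest's -y, roller just touching a seated pad. It grows to 1.75 as the knob swings out of the mouth to the +y side: roller and knob are at (-54 - 85 sin a, 85 - 85 cos a) mm in the nest's x, y. Down to -0.15 if no pad is there. It stays where it is left; about 1.5 N at the knob moves it.
- glue_tin: Steel glue tin with a yellow band, diameter 54 mm, 62 mm tall, loose, standing upright; its origin is the centre of its underside. Leave it alone.
- polish_jar: Amber glass polish jar with a black cap, diameter 54 mm, 55 mm tall, loose, standing upright; its origin is the centre of its underside. Leave it alone.
- hammer: Cobbler's hammer, 240 mm long, head 80 mm wide, lying on the bench beside the nest's side rail; its x axis runs along the handle towards the head, its origin is at about mid-length on the bench. Leave it alone.

How it is judged:
By the outcome, as a careful person would: the job done as asked, in the order asked, and still so for the second after the job is handed in, with the robot touching nothing.
It also fails if it takes over 72 s, if anything falls off the work surface, if the arm or the gripper's body presses on something with over 40 N, if the wrist force passes 120 N, or if a joint passes its speed limit or range.

## Working session

There is one attempt and no reset: what is moved stays moved. The work goes in short steps, Python scripts to look and compute and a tool call to move; the robot and the scene stay as the last step left them, time stands still between calls to the robot, and variables do not carry over. Pictures are saved under pics/ and viewed, at most 10 in all, crops included, and the job is handed in when it is done.

Besides the shell and the picture viewer there is one more tool, called after "Request:" as name(argument=value, ...) on one line, values as JSON. arm_command: Moves the arm, as the interface text tells. Its arguments: {"type":"object","properties":{"commands":{"type":"array","items":{"type":"object","properties":{"translation":{"type":"array","items":{"type":"number"}},"spin":{"type":"number"}}}},"claw":{"type":"number"}},"required":["commands"]}

```bash
mkdir -p pics; cat > h.py <<'E'
import numpy as np, cv2
from station import read_state, cams, ticket, bot
from scipy.spatial.transform import Rotation as R
def att(m):
    a=np.array(m["attitude"],float)
    return a if a.shape==(3,3) else R.from_rotvec(a).as_matrix()
def ray(m,u,v):
    return att(m)@np.linalg.solve(np.array(m["intrinsics"]),[u,v,1.])
def at_z(m,u,v,z):
    o=np.array(m["origin"]); d=ray(m,u,v); return o+d*(z-o[2])/d[2]
def cloud(name,dep):
    m=cams.camera_model(name); K=np.array(m["intrinsics"])
    v,u=np.mgrid[:dep.shape[0],:dep.shape[1]]
    p=np.stack([u,v,np.ones_like(u)],-1)@np.linalg.inv(K).T*dep[...,None]
    return p@att(m).T+np.array(m["origin"])
E
python3 - <<'E'
from h import *
for n in ("scene","top"):
    im,d=cams.grab_frame(n); cv2.imwrite(f"pics/{n}0.png",im); np.save(n+"0.npy",d)
    m=cams.camera_model(n); print(m)
s=read_state(); print(s)
E
```

```text
{'intrinsics': array([[467.9286654 ,   0.        , 271.92732588],
       [  0.        , 467.9286654 , 204.65514489],
       [  0.        ,   0.        ,   1.        ]]), 'origin': array([1.08843453, 0.42841601, 0.65919529]), 'attitude': array([-1.25782197, -2.25989432,  0.98600344])}
{'intrinsics': array([[379.00313571,   0.        , 287.47949168],
       [  0.        , 379.00313571, 215.44354751],
       [  0.        ,   0.        ,   1.        ]]), 'origin': array([0.50259684, 0.05281851, 0.71570999]), 'attitude': array([-2.19144185,  2.15064647, -0.0429149 ])}
{'clock': 0.1, 'qpos': array([-1.32962150e+00,  3.00413213e-01,  1.52153422e+00,  8.83963556e-06,
        1.32071065e+00, -6.66149775e-02]), 'dq': array([ 0.00095563, -0.00173551, -0.00351254,  0.00044584, -0.00075037,
        0.00159025]), 'joint_efforts': array([ 3.01100401e-03, -5.44376493e+01, -3.62369299e+01,  2.58502280e-05,
        3.04023699e-03, -5.58884405e-07]), 'ee_pos': array([ 0.1665634 , -0.5239438 ,  0.23077289]), 'orientation': array([-3.10341480e+00, -4.81402732e-01,  1.32439477e-04]), 'force': array([-0.95449609,  0.80815886,  0.38689646]), 'moment': array([0.01054512, 0.02156924, 0.05031309]), 'grip_force': 0.0, 'width': 0.08533028492238463}
```

View pics/top0.png

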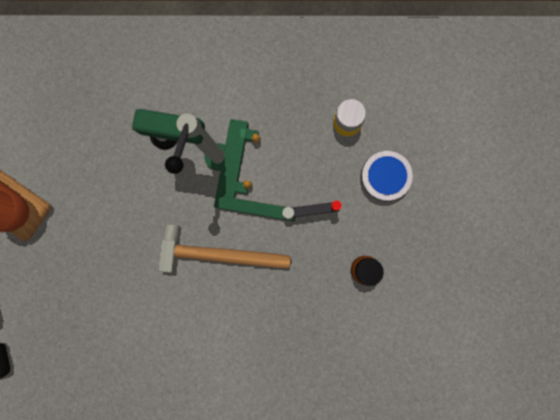

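View pics/scene0.png

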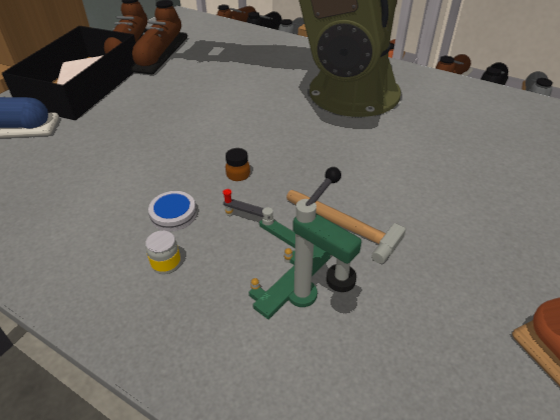

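The top view shows the pad at (387,176), the tin at (351,114), the jar at (369,271), the knob at (337,206), the pivot at (289,213) and the posts at (256,138) and (248,185). The hammer lies at about (230,255). Next I measure these.

```bash
cat > m.py <<'E'
from h import *
m=cams.camera_model("top")
im=cv2.imread("pics/top0.png"); d=np.load("top0.npy"); P=cloud("top",d)
hsv=cv2.cvtColor(im,cv2.COLOR_BGR2HSV)
def blob(lo,hi,box):
    k=cv2.inRange(hsv,lo,hi); z=np.zeros_like(k); x0,y0,x1,y1=box; z[y0:y1,x0:x1]=k[y0:y1,x0:x1]
    v,u=np.nonzero(z); return u.mean(),v.mean(),len(u)
b=blob((100,120,50),(130,255,255),(350,140,430,215)); print("pad px",b); pad=at_z(m,b[0],b[1],.026); print("pad",pad)
k=blob((0,150,100),(8,255,255),(325,195,350,220)); print("knob px",k); kn=at_z(m,k[0],k[1],.062); print("knob",kn)
pts={"pivot":(289,213,.04),"p+":(247.5,184.5,.02),"p-":(256,138,.02),"tin":(351,114,.062),"jar":(369,271,.055),"ham_end":(289,262,.012),"ham_head":(170,250,.02)}
W={n:at_z(m,*a) for n,a in pts.items()}
for n,a in pts.items(): print(n,W[n].round(4),"depth:",P[a[1].__trunc__(),a[0].__trunc__()].round(4))
# fit nest: posts + pivot
src=np.array([[31,44],[31,-44],[-54,85]])/1e3; dst=np.array([W["p+"],W["p-"],W["pivot"]])[:,:2]
cs,cd=src.mean(0),dst.mean(0); th=R.align_vectors(np.c_[dst-cd,[0,0,0]],np.c_[src-cs,[0,0,0]])[0].as_rotvec()[2]
c,s=np.cos(th),np.sin(th); Rn=np.array([[c,-s],[s,c]]); o=cd-Rn@cs
print("nest",o,"yaw",np.degrees(th),"res mm",((src@Rn.T+o-dst)*1e3).round(1))
f=lambda p:((np.array(p[:2])-o)@Rn*1e3).round(1)
for n,p in dict(pad=pad,knob=kn,**{k:W[k] for k in W}).items(): print(n,"in nest",f(p))
E
python3 m.py; python3 - <<'E'
import cv2
im=cv2.imread("pics/top0.png")[95:295,150:420]
cv2.imwrite("pics/c0.png",cv2.resize(im,(800,593),interpolation=cv2.INTER_CUBIC))
E
```

```text
pad px (np.float64(387.2809482001756), np.float64(175.0755048287972), 1139)
pad [ 0.62771535 -0.10643773  0.026     ]
knob px (np.float64(335.9493670886076), np.float64(205.32911392405063), 79)
knob [ 0.5671446  -0.01024403  0.062     ]
pivot [0.5541 0.0712 0.04  ] depth: [0.554  0.0711 0.0416]
p+ [0.6074 0.1498 0.02  ] depth: [0.6071 0.1497 0.0281]
p- [0.6954 0.1363 0.02  ] depth: [0.6933 0.1354 0.0274]
tin [ 0.7285 -0.0348  0.062 ] depth: [ 0.7287 -0.0349  0.0614]
jar [ 0.4554 -0.0688  0.055 ] depth: [ 0.4552 -0.0692  0.053 ]
ham_end [0.4656 0.0702 0.012 ] depth: [0.4662 0.0698 0.0243]
ham_head [0.4833 0.2901 0.02  ] depth: [0.4835 0.2881 0.0258]
nest [0.6465721  0.11221776] yaw 81.40079895728516 res mm [[ 0.3 -0.4]
 [-0.7  0. ]
 [ 0.3  0.4]]
pad in nest [-219.  -14.]
knob in nest [-133.    60.2]
pivot in nest [-54.4  85.3]
p+ in nest [31.3 44.4]
p- in nest [ 31.1 -44.7]
tin in nest [-133.1 -103. ]
jar in nest [-207.6  162. ]
ham_end in nest [-68.7 172.7]
ham_head in nest [151.5 188. ]
```

View pics/c0.png

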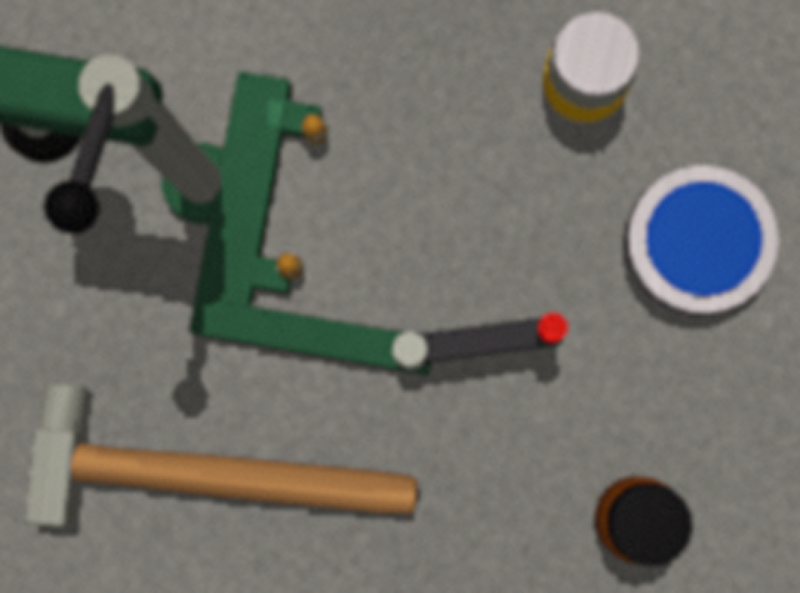

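```bash
cat > g.py <<'E'
import sys
from h import *
o=np.array([.6466,.1122]); th=np.radians(81.4); c,s_=np.cos(th),np.sin(th); Rn=np.array([[c,-s_],[s_,c]])
# usage: g.py nx ny z [mm] heading(deg in nest frame)
s=read_state(); T=R.from_rotvec(s["orientation"]).as_matrix()
print("t",s["clock"].__round__(2),"tcp nest",((s["ee_pos"][:2]-o)@Rn*1e3).round(1),"z",(s["ee_pos"][2]*1e3).round(1),"F nest",(Rn.T@s["force"][:2]).round(1),s["force"][2].round(1),"width",round(s["width"]*1e3,1),"tilt",T[2].round(4))
h=np.degrees(np.arctan2(T[1,0],T[0,0]))-81.4; print("heading in nest",h.round(2))
if len(sys.argv)>1:
    nx,ny,z,hd=map(float,sys.argv[1:5]); w=np.r_[o+Rn@[nx/1e3,ny/1e3],z/1e3]
    print("shift cm",(T.T@(w-s["ee_pos"])*100).round(2),"spin",round(h-hd,2),"world",w.round(3))
E
python3 g.py -300 -14 120 0
```

```text
t 0.1 tcp nest [-700.8  379.5] z 230.8 F nest [0.7 1.1] 0.4 width 85.3 tilt [ 1.0e-04 -1.1e-03 -1.0e+00]
heading in nest -63.77
shift cm [ 53.01 -18.54  11.1 ] spin -63.77 world [ 0.616 -0.187  0.12 ]
```

Request:
arm_command(commands=[{"translation": [5.3, -1.85, 1.1], "spin": -6.4}, {"translation": [10.6, -3.7, 2.2], "spin": -12.8}, {"translation": [15.9, -5.56, 3.3], "spin": -19.1}, {"translation": [21.2, -7.4, 4.4], "spin": -25.5}, {"translation": [26.5, -9.27, 5.5], "spin": -31.9}, {"translation": [31.8, -11.1, 6.6], "spin": -38.3}, {"translation": [37.1, -13, 7.7], "spin": -44.6}, {"translation": [42.4, -14.8, 8.9], "spin": -51}, {"translation": [47.7, -16.7, 10], "spin": -57.4}, {"translation": [53, -18.5, 11.1], "spin": -63.8}], claw=0.18)

```text
clock: 1.1
ee_pos: [0.5602, -0.228, 0.1337]
orientation: [-2.376, -2.055, 0.0]
force: [0.9, -0.6, 0.7]
width: 0.0503
grip_force: 0.0
```

```bash
python3 g.py -300 -14 7 0
```

```text
t 1.1 tcp nest [-349.3   34.6] z 133.7 F nest [-0.4 -1. ] 0.7 width 50.3 tilt [ 1.e-04 -4.e-04 -1.e+00]
heading in nest 0.3
shift cm [ 4.91  4.89 12.67] spin 0.3 world [ 0.616 -0.187  0.007]
```

Request:
arm_command(commands=[{"translation": [0, 0, 0], "spin": 0}, {"translation": [0, 0, 0], "spin": 0}, {"translation": [0, 0, 0], "spin": 0}])

```text
clock: 1.4
ee_pos: [0.5583, -0.2302, 0.1344]
orientation: [-2.382, -2.048, 0.0]
force: [-0.2, -0.2, 0.3]
width: 0.0505
grip_force: 0.0
```

```bash
python3 g.py -300 -14 7 0
```

```text
t 1.4 tcp nest [-351.8   36.1] z 134.4 F nest [-0.2  0.2] 0.3 width 50.5 tilt [-1.e-04 -3.e-04 -1.e+00]
heading in nest -0.05
shift cm [ 5.18  5.01 12.74] spin -0.05 world [ 0.616 -0.187  0.007]
```

Request:
arm_command(commands=[{"translation": [2.6, 2.5, 3], "spin": 0}, {"translation": [5.2, 5, 6], "spin": 0}, {"translation": [5.2, 5, 9], "spin": 0}, {"translation": [5.2, 5, 12], "spin": 0}, {"translation": [5.2, 5, 12.9], "spin": 0}, {"translation": [5.2, 5, 12.9], "spin": 0}])

```text
clock: 2.0
ee_pos: [0.6152, -0.1865, 0.0049]
orientation: [-2.382, -2.046, 0.001]
force: [-0.1, 0.0, 0.4]
width: 0.0504
grip_force: 0.0
```

```bash
python3 g.py -180 -12 5 0; python3 - <<'E'
from h import *
im,d=cams.grab_frame("scene"); cv2.imwrite("pics/s1.png",cv2.resize(im[120:330,120:400],(800,600),interpolation=cv2.INTER_CUBIC))
E
```

```text
t 2.0 tcp nest [-300.   -13.6] z 4.9 F nest [0.  0.1] 0.4 width 50.4 tilt [ 3.0e-04 -1.6e-03 -1.0e+00]
heading in nest -0.07
shift cm [12.   -0.18 -0.  ] spin -0.07 world [ 0.632 -0.068  0.005]
```

View pics/s1.png

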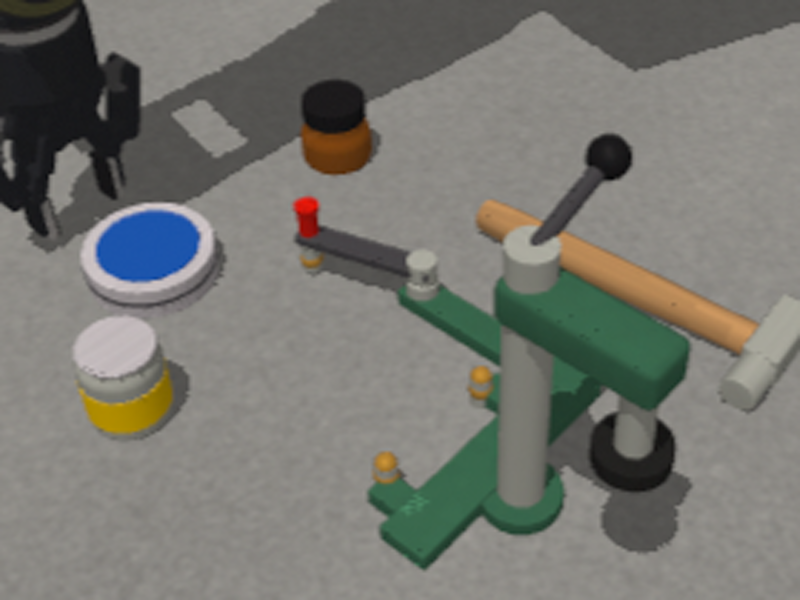

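Request:
arm_command(commands=[{"translation": [1.2, -0.1, 0], "spin": 0}, {"translation": [2.2, -0.2, 0], "spin": 0}, {"translation": [3.0, -0.2, 0], "spin": 0}, {"translation": [3.8, -0.2, 0], "spin": 0}, {"translation": [4.6, -0.2, 0], "spin": 0}, {"translation": [5.4, -0.2, 0], "spin": 0}, {"translation": [6.2, -0.2, 0], "spin": 0}, {"translation": [7.0, -0.2, 0], "spin": 0}, {"translation": [7.8, -0.2, 0], "spin": 0}, {"translation": [8.2, -0.2, 0], "spin": 0}])

```text
clock: 3.05
ee_pos: [0.6268, -0.1039, 0.0061]
orientation: [2.38, 2.049, 0.0]
force: [-1.6, -6.2, 6.1]
width: 0.0505
grip_force: 3.6
```

```bash
cat > pad.py <<'E'
from h import *
import sys
o=np.array([.6466,.1122]); th=np.radians(81.4); c,s_=np.cos(th),np.sin(th); Rn=np.array([[c,-s_],[s_,c]])
for n in ("top","scene"):
    im,d=cams.grab_frame(n); m=cams.camera_model(n)
    if len(sys.argv)>1: cv2.imwrite(f"pics/{n}_{sys.argv[1]}.png",im)
    hsv=cv2.cvtColor(im,cv2.COLOR_BGR2HSV); P=cloud(n,d)
    k=(cv2.inRange(hsv,(105,150,60),(125,255,255))>0)&(abs(P[...,2]-.026)<.01)&(P[...,0]>.45)&(abs(P[...,1])<.3)
    k=cv2.morphologyEx(k.astype(np.uint8),cv2.MORPH_OPEN,np.ones((3,3)))
    cs,_=cv2.findContours(k,cv2.RETR_EXTERNAL,cv2.CHAIN_APPROX_NONE); q=max(cs,key=cv2.contourArea)[:,0]
    w=np.array([at_z(m,u,v,.026) for u,v in q])[:,:2]
    # hull-circle fit (occlusion tolerant only partly)
    (cx,cy),r=cv2.minEnclosingCircle((w*1e3).astype(np.float32))
    print(n,"pad nest",((np.array([cx,cy])/1e3-o)@Rn*1e3).round(1),"r",round(r,1),"n",k.sum())
E
python3 pad.py; python3 g.py -110 -12 5 0
```

```text
top pad nest [-167.8  -12.2] r 34.4 n 1007
scene pad nest [-166.7  -14.7] r 35.3 n 710
t 3.15 tcp nest [-216.5  -12.6] z 5.8 F nest [-0.7 -0.2] 0.7 width 50.2 tilt [-1.e-04  9.e-04 -1.e+00]
heading in nest 0.07
shift cm [10.65 -0.05  0.08] spin 0.07 world [0.642 0.002 0.005]
```

Request:
arm_command(commands=[{"translation": [0.6, 0, 0], "spin": 0}, {"translation": [1.4, 0, 0], "spin": 0}, {"translation": [2.2, 0, 0], "spin": 0}, {"translation": [3.0, 0, 0], "spin": 0}, {"translation": [3.8, 0, 0], "spin": 0}, {"translation": [4.6, 0, 0], "spin": 0}, {"translation": [5.4, 0, 0], "spin": 0}, {"translation": [6.2, 0, 0], "spin": 0}, {"translation": [7.0, 0, 0], "spin": 0}, {"translation": [7.6, 0, 0], "spin": 0}])

```text
clock: 4.15
ee_pos: [0.6377, -0.0291, 0.0055]
orientation: [2.381, 2.049, -0.0]
force: [-0.6, -5.0, 3.8]
width: 0.0504
grip_force: 2.9
```

Request:
arm_command(commands=[{"translation": [0.6, -0.1, 0], "spin": 0}, {"translation": [1.4, -0.25, 0], "spin": 0}, {"translation": [2.2, -0.4, 0], "spin": 0}, {"translation": [3.0, -0.55, 0], "spin": 0}, {"translation": [3.8, -0.7, 0], "spin": 0}, {"translation": [4.6, -0.85, 0], "spin": 0}, {"translation": [5.4, -1.0, 0], "spin": 0}, {"translation": [6.2, -1.15, 0], "spin": 0}, {"translation": [6.8, -1.25, 0], "spin": 0}, {"translation": [6.8, -1.25, 0], "spin": 0}])

```text
clock: 5.15
ee_pos: [0.6353, 0.0407, 0.0054]
orientation: [-2.38, -2.05, -0.0]
force: [0.4, 0.9, 0.2]
width: 0.0507
grip_force: 0.2
```

```bash
python3 pad.py a; python3 g.py -48 0 5 0
```

```text
t 5.2 tcp nest [-72.7   0.5] z 5.2 F nest [-0.1 -0.3] 0.3 width 50.6 tilt [ 3.e-04 -5.e-04 -1.e+00]
heading in nest 0.06
shift cm [2.47 0.06 0.02] spin 0.06 world [0.639 0.065 0.005]Traceback (most recent call last):
  File "pad.py", line 10, in <module>
    cs,_=cv2.findContours(k,cv2.RETR_EXTERNAL,cv2.CHAIN_APPROX_NONE); q=max(cs,key=cv2.contourArea)[:,0]
                                                                        ~~~^^^^^^^^^^^^^^^^^^^^^^^^
ValueError: max() iterable argument is empty
```

View pics/top_a.png

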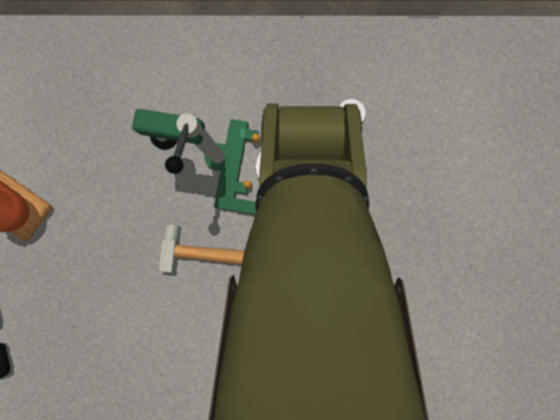

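The arm hides the pad in the top view. Its edge shows at (260,165), between the posts, as expected. I push the rest slowly.

Request:
arm_command(commands=[{"translation": [0.4, 0, 0], "spin": 0}, {"translation": [0.8, 0, 0], "spin": 0}, {"translation": [1.2, 0, 0], "spin": 0}, {"translation": [1.6, 0, 0], "spin": 0}, {"translation": [1.9, 0, 0], "spin": 0}, {"translation": [2.1, 0, 0], "spin": 0}, {"translation": [2.1, 0, 0], "spin": 0}])

```text
clock: 5.9
ee_pos: [0.6385, 0.0612, 0.0053]
orientation: [-2.381, -2.05, -0.0]
force: [0.0, -1.1, 0.5]
width: 0.0504
grip_force: 0.0
```

Request:
arm_command(commands=[{"translation": [0.1, 0, 0], "spin": 0}, {"translation": [0.2, 0, 0], "spin": 0}])

```text
clock: 6.1
ee_pos: [0.6388, 0.0626, 0.0054]
orientation: [2.381, 2.049, -0.0]
force: [-0.4, -2.5, -1.6]
width: 0.0503
grip_force: 1.1
```

```bash
python3 g.py -48 0 5 0;  python3 - <<'E'
from h import *
im,d=cams.grab_frame("scene"); cv2.imwrite("pics/s2.png",cv2.resize(im[150:330,170:410],(800,600),interpolation=cv2.INTER_CUBIC))
E
```

```text
t 6.1 tcp nest [-50.2   0.3] z 5.4 F nest [-2.5  0. ] -1.6 width 50.3 tilt [-2.e-04 -0.e+00 -1.e+00]
heading in nest 0.03
shift cm [0.22 0.03 0.04] spin 0.03 world [0.639 0.065 0.005]
```

View pics/s2.png

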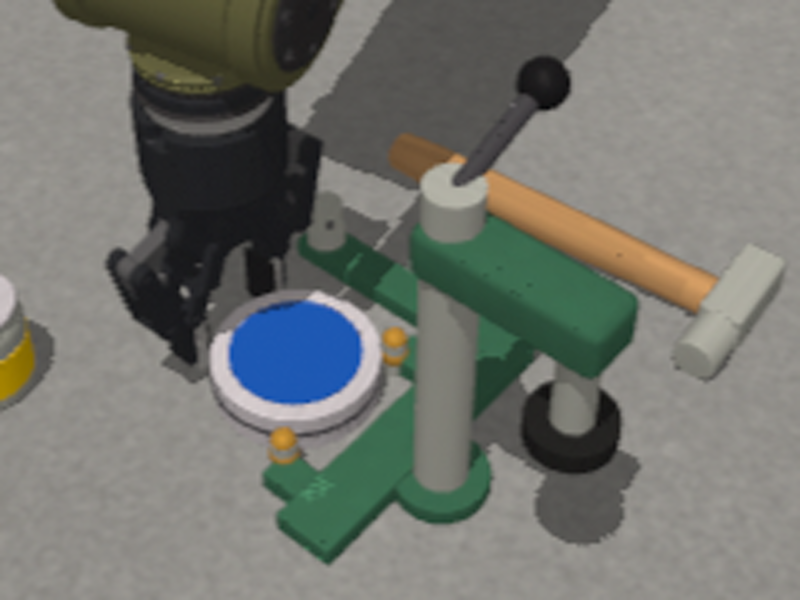

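The pad is almost on the posts, at (285,440) and (395,345). I keep going in 1 mm steps.

Request:
arm_command(commands=[{"translation": [0.1, 0, 0], "spin": 0}, {"translation": [0.15, 0, 0], "spin": 0}, {"translation": [0.15, 0, 0], "spin": 0}])

```text
clock: 6.45
ee_pos: [0.6392, 0.0636, 0.0054]
orientation: [2.381, 2.049, -0.0]
force: [0.5, -6.3, -0.8]
width: 0.0503
grip_force: 2.8
```

Request:
arm_command(commands=[{"translation": [0.08, 0, 0], "spin": 0}, {"translation": [0.15, 0, 0], "spin": 0}, {"translation": [0.15, 0, 0], "spin": 0}])

```text
clock: 6.75
ee_pos: [0.6396, 0.0643, 0.0055]
orientation: [2.38, 2.048, -0.001]
force: [1.8, -11.4, -1.5]
width: 0.0501
grip_force: 5.2
```

```bash
python3 g.py -48 0 5 0
```

```text
t 6.75 tcp nest [-48.4  -0.3] z 5.5 F nest [-11.   -3.5] -1.5 width 50.1 tilt [-1.5e-03  9.0e-04 -1.0e+00]
heading in nest 0.01
shift cm [ 0.04 -0.03  0.05] spin 0.01 world [0.639 0.065 0.005]
```

Request:
arm_command(commands=[{"translation": [0.1, 0, 0], "spin": 0}, {"translation": [0.2, 0, 0], "spin": 0}, {"translation": [0.2, 0, 0], "spin": 0}, {"translation": [0.2, 0, 0], "spin": 0}])

```text
clock: 7.15
ee_pos: [0.6402, 0.0654, 0.0056]
orientation: [2.38, 2.047, -0.001]
force: [3.1, -16.6, -1.7]
width: 0.0504
grip_force: 9.2
```

```bash
python3 g.py -48 0 5 0;  python3 - <<'E'
from h import *
im,d=cams.grab_frame("scene"); cv2.imwrite("pics/s3.png",cv2.resize(im[230:305,220:320],(800,600),interpolation=cv2.INTER_CUBIC))
E
```

```text
t 7.15 tcp nest [-47.2  -0.7] z 5.6 F nest [-16.   -5.5] -1.7 width 50.4 tilt [-0.0022  0.0018 -1.    ]
heading in nest -0.01
shift cm [-0.08 -0.07  0.06] spin -0.01 world [0.639 0.065 0.005]
```

View pics/s3.png

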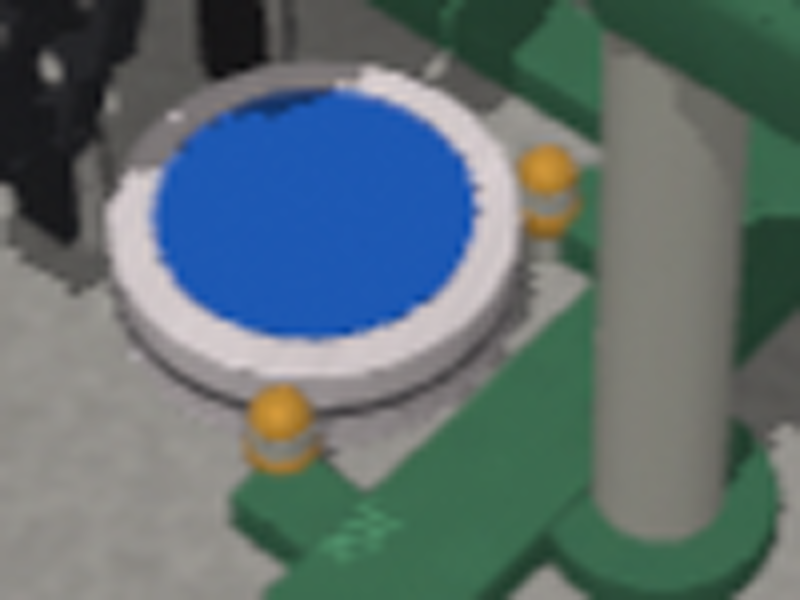

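The pad sits against both posts, and the force balance puts about 17 N on one and 10 N on the other. I back off and rise.

Request:
arm_command(commands=[{"translation": [-0.5, 0, 0], "spin": 0}, {"translation": [-1.5, 0, 0], "spin": 0}, {"translation": [-3.5, 0, 0], "spin": 0}, {"translation": [-4.5, 0, -1], "spin": 0}, {"translation": [-4.5, 0, -5], "spin": 0}, {"translation": [-4.5, 0, -9], "spin": 0}, {"translation": [-4.5, 0, -11], "spin": 0}, {"translation": [-4.5, 0, -11], "spin": 0}])

```text
clock: 8.0
ee_pos: [0.6343, 0.0231, 0.1199]
orientation: [2.378, 2.046, 0.008]
force: [0.2, 0.4, -0.4]
width: 0.0505
grip_force: 0.0
```

```bash
python3 g.py -146 95 116 -72.3; python3 pad.py b
```

```text
t 8.0 tcp nest [-89.9  -1.2] z 119.9 F nest [ 0.4 -0.2] -0.4 width 50.5 tilt [ 0.0012  0.0065 -1.    ]
heading in nest 0.03
shift cm [-5.6  -9.63  0.32] spin 72.33 world [ 0.531 -0.018  0.116]
top pad nest [8.2 0.8] r 32.1 n 436
scene pad nest [ 1.7 -2.3] r 35.0 n 928
```

Request:
arm_command(commands=[{"translation": [-0.6, -1, 0], "spin": 8}, {"translation": [-1.2, -2.1, 0], "spin": 16}, {"translation": [-1.8, -3.2, 0], "spin": 24}, {"translation": [-2.4, -4.3, 0], "spin": 32}, {"translation": [-3.1, -5.3, 0], "spin": 40}, {"translation": [-3.7, -6.4, 0], "spin": 48}, {"translation": [-4.3, -7.5, 0], "spin": 56}, {"translation": [-5, -8.6, 0], "spin": 64}, {"translation": [-5.6, -9.6, 0], "spin": 72}, {"translation": [-5.6, -9.6, 0], "spin": 72.3}], claw=-1)

```text
clock: 9.1
ee_pos: [0.5283, -0.0182, 0.1143]
orientation: [-3.131, -0.245, 0.004]
force: [-0.3, -0.2, -0.7]
width: 0.0001
grip_force: 0.0
```

Request:
arm_command(commands=[{"translation": [0, 0, 0], "spin": 0}, {"translation": [0, 0, 0], "spin": 0}])

```text
clock: 9.3
ee_pos: [0.5299, -0.0177, 0.115]
orientation: [-3.131, -0.255, 0.001]
force: [0.7, -0.8, 0.1]
width: -0.0
grip_force: 0.0
```

```bash
python3 g.py -146 95 43 -72.3; python3 pad.py c
```

```text
t 9.3 tcp nest [-145.9   96. ] z 115.0 F nest [-0.7 -0.9] 0.1 width -0.0 tilt [-4.e-04 -2.e-04 -1.e+00]
heading in nest -72.07
shift cm [0.09 0.04 7.2 ] spin 0.23 world [ 0.531 -0.018  0.043]
top pad nest [ 1.3 -0.1] r 34.2 n 1052
scene pad nest [ 1.5 -2.3] r 35.1 n 918
```

View pics/scene_c.png

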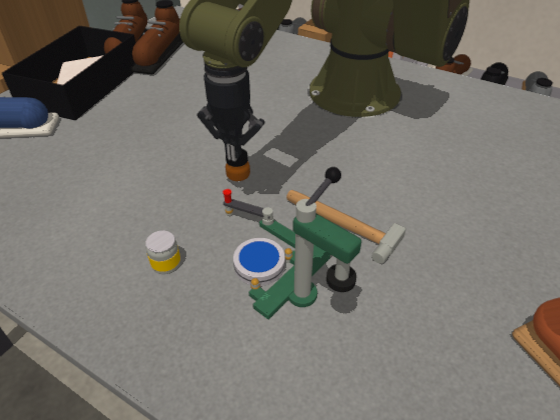

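Request:
arm_command(commands=[{"translation": [0, 0, 2.5], "spin": 0}, {"translation": [0, 0, 5], "spin": 0}, {"translation": [0, 0, 7], "spin": 0.2}, {"translation": [0.1, 0, 7.2], "spin": 0.2}, {"translation": [0.1, 0, 7.2], "spin": 0.2}])

```text
clock: 9.9
ee_pos: [0.5308, -0.0177, 0.0435]
orientation: [-3.132, -0.246, 0.001]
force: [-0.1, -0.3, 1.2]
width: 0.0001
grip_force: 0.0
```

```bash
python3 g.py; cat > arc.py <<'E'
from h import *
import sys
d=float(sys.argv[1])
o=np.array([.6466,.1122]); th=np.radians(81.4); c,s_=np.cos(th),np.sin(th); Rn=np.array([[c,-s_],[s_,c]])
s=read_state(); T=R.from_rotvec(s["orientation"]).as_matrix(); p0=(s["ee_pos"][:2]-o)@Rn*1e3
h=np.arctan2(T[1,0],T[0,0])-th
for a in map(float,sys.argv[2:]):
    p=np.array([-54-85*np.sin(a),85-85*np.cos(a)])-d*np.array([np.cos(a),-np.sin(a)])
    q=(p-p0)/10
    print(a,"x %.2f y %.2f spin %.1f"%(q@[np.cos(h),np.sin(h)],q@[np.sin(h),-np.cos(h)],np.degrees(h+a)))
E
python3 arc.py 18 1.262 1.2 1.1 1.0 .9 .8 .7 .6 .5
```

```text
t 9.9 tcp nest [-145.7   95. ] z 43.5 F nest [-0.3  0. ] 1.2 width 0.1 tilt [-4.e-04 -1.e-04 -1.e+00]
heading in nest -72.41
1.262 x 1.94 y 0.06 spin -0.1
1.2 x 2.47 y 0.16 spin -3.7
1.1 x 3.34 y 0.24 spin -9.4
1.0 x 4.21 y 0.24 spin -15.1
0.9 x 5.07 y 0.15 spin -20.8
0.8 x 5.92 y -0.03 spin -26.6
0.7 x 6.75 y -0.29 spin -32.3
0.6 x 7.55 y -0.63 spin -38.0
0.5 x 8.31 y -1.05 spin -43.8
```

Request:
arm_command(commands=[{"translation": [1, 0, 0], "spin": 0}, {"translation": [1.9, 0.1, 0], "spin": 0}, {"translation": [2.5, 0.2, 0], "spin": -3.7}, {"translation": [3.3, 0.2, 0], "spin": -9.4}, {"translation": [4.2, 0.2, 0], "spin": -15}, {"translation": [5.1, 0.2, 0], "spin": -21}, {"translation": [5.9, 0, 0], "spin": -26.6}, {"translation": [6.8, -0.3, 0], "spin": -32.3}, {"translation": [7.6, -0.6, 0], "spin": -38}, {"translation": [8.3, -1.05, 0], "spin": -43.8}])

```text
clock: 10.9
ee_pos: [0.6123, 0.0054, 0.0441]
orientation: [2.811, 1.401, 0.001]
force: [-0.2, -2.7, 0.4]
width: -0.0
grip_force: 1.0
```

```bash
python3 g.py; python3 arc.py 18 .5 .45 .38 .3 .22 .15 .1 .05 0; python3 - <<'E'
from h import *
im,d=cams.grab_frame("scene"); cv2.imwrite("pics/s4.png",cv2.resize(im[150:315,180:400],(800,600),interpolation=cv2.INTER_CUBIC))
E
```

```text
t 10.9 tcp nest [-110.7   18. ] z 44.1 F nest [-2.7 -0.2] 0.4 width -0.0 tilt [ 4.0e-04  1.2e-03 -1.0e+00]
heading in nest -28.43
0.5 x -0.04 y -0.10 spin 0.2
0.45 x 0.39 y -0.02 spin -2.6
0.38 x 0.99 y 0.06 spin -6.7
0.3 x 1.69 y 0.10 spin -11.2
0.22 x 2.38 y 0.08 spin -15.8
0.15 x 2.99 y 0.01 spin -19.8
0.1 x 3.42 y -0.06 spin -22.7
0.05 x 3.84 y -0.15 spin -25.6
0.0 x 4.26 y -0.26 spin -28.4
```

View pics/s4.png

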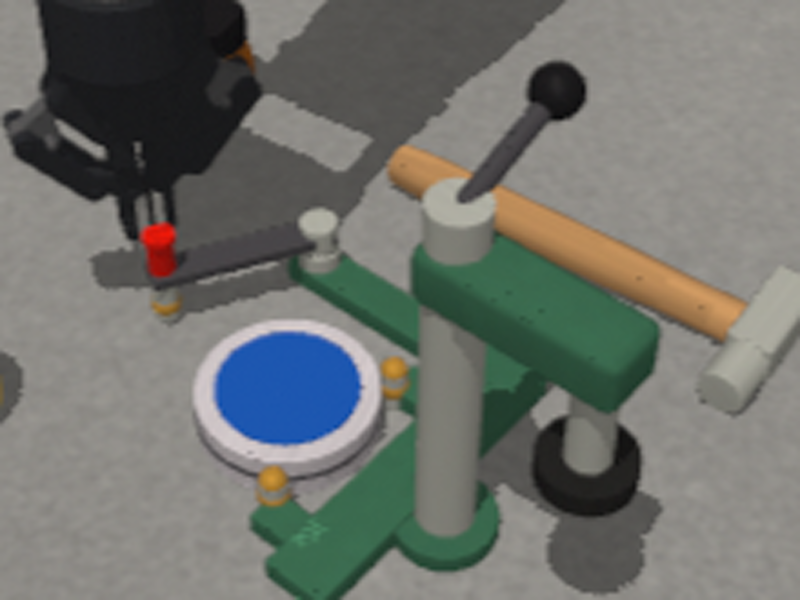

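The keeper is following: the knob at (160,240) is centred on the closed fingers, and the pad stays between the posts. I continue, slowing towards closed.

Request:
arm_command(commands=[{"translation": [0.4, 0, 0], "spin": -2.6}, {"translation": [1.0, 0.05, 0], "spin": -6.7}, {"translation": [1.7, 0.1, 0], "spin": -11.2}, {"translation": [2.4, 0.1, 0], "spin": -15.8}, {"translation": [3.0, 0, 0], "spin": -19.8}, {"translation": [3.4, -0.05, 0], "spin": -22.7}, {"translation": [3.7, -0.1, 0], "spin": -25}, {"translation": [3.9, -0.15, 0], "spin": -26.5}, {"translation": [3.9, -0.15, 0], "spin": -26.5}])

```text
clock: 11.85
ee_pos: [0.6338, 0.0376, 0.0438]
orientation: [2.42, 2.002, 0.001]
force: [-0.2, 0.1, -0.2]
width: 0.0003
grip_force: 0.0
```

```bash
python3 g.py; python3 arc.py 18 .05 0
```

```text
t 11.85 tcp nest [-75.7   1.5] z 43.8 F nest [0.1 0.2] -0.2 width 0.3 tilt [ 2.e-04  8.e-04 -1.e+00]
heading in nest -2.2
0.05 x -0.05 y 0.05 spin 0.7
0.0 x 0.37 y 0.13 spin -2.2
```

Request:
arm_command(commands=[{"translation": [0.15, 0.05, 0], "spin": -1}, {"translation": [0.3, 0.1, 0], "spin": -2.2}, {"translation": [0.3, 0.1, 0], "spin": -2.2}])

```text
clock: 12.15
ee_pos: [0.635, 0.0403, 0.0434]
orientation: [2.38, 2.05, 0.0]
force: [0.0, -0.9, 0.7]
width: 0.0
grip_force: 0.1
```

Request:
arm_command(commands=[{"translation": [0.08, 0, 0], "spin": 0}, {"translation": [0.15, 0, 0], "spin": 0}, {"translation": [0.15, 0, 0], "spin": 0}])

```text
clock: 12.45
ee_pos: [0.6352, 0.0417, 0.0434]
orientation: [2.381, 2.049, 0.0]
force: [1.0, -1.1, -0.5]
width: 0.0003
grip_force: 0.4
```

```bash
python3 g.py
```

```text
t 12.45 tcp nest [-71.4   0.7] z 43.4 F nest [-0.9 -1.2] -0.5 width 0.3 tilt [ 0.e+00  2.e-04 -1.e+00]
heading in nest 0.03
```

Request:
arm_command(commands=[{"translation": [0.08, 0, 0], "spin": 0}, {"translation": [0.15, 0, 0], "spin": 0}, {"translation": [0.15, 0, 0], "spin": 0}])

```text
clock: 12.75
ee_pos: [0.6354, 0.0428, 0.0434]
orientation: [2.381, 2.049, -0.001]
force: [0.3, -5.9, 0.8]
width: -0.0002
grip_force: 2.3
```

Request:
arm_command(commands=[{"translation": [0.08, 0, 0], "spin": 0}, {"translation": [0.15, 0, 0], "spin": 0}, {"translation": [0.15, 0, 0], "spin": 0}])

```text
clock: 13.05
ee_pos: [0.6355, 0.0433, 0.0434]
orientation: [2.381, 2.048, -0.002]
force: [-0.7, -10.5, 1.8]
width: 0.0004
grip_force: 5.5
```

```bash
python3 g.py
```

```text
t 13.05 tcp nest [-69.7   0.6] z 43.4 F nest [-10.5  -0.9] 1.8 width 0.4 tilt [-1.8e-03 -1.0e-04 -1.0e+00]
heading in nest 0.0
```

Request:
arm_command(commands=[{"translation": [0.1, 0, 0], "spin": 0}, {"translation": [0.2, 0, 0], "spin": 0}, {"translation": [0.2, 0, 0], "spin": 0}])

```text
clock: 13.35
ee_pos: [0.6357, 0.044, 0.0434]
orientation: [2.381, 2.047, -0.005]
force: [-3.2, -19.8, 2.9]
width: 0.0
grip_force: 10.2
```

Request:
arm_command(commands=[{"translation": [-0.3, 0, 0], "spin": 0}, {"translation": [-1, 0, 0], "spin": 0}, {"translation": [-3, 0, 0], "spin": 0}, {"translation": [-6, 0, -1], "spin": 0}, {"translation": [-8, 0, -5], "spin": 0}, {"translation": [-12, 0, -9], "spin": 0}, {"translation": [-17, 0, -10], "spin": 0}, {"translation": [-22, 0, -10], "spin": 0}, {"translation": [-22, 0, -10], "spin": 0}])

```text
clock: 14.25
ee_pos: [0.6021, -0.1756, 0.144]
orientation: [2.384, 2.044, 0.001]
force: [-0.4, 0.7, -1.3]
width: 0.0003
grip_force: 0.0
```

```bash
python3 pad.py d; python3 - <<'E'
from h import *
o=np.array([.6466,.1122]); th=np.radians(81.4); c,s_=np.cos(th),np.sin(th); Rn=np.array([[c,-s_],[s_,c]])
im=cv2.imread("pics/top_d.png"); hsv=cv2.cvtColor(im,cv2.COLOR_BGR2HSV)
k=cv2.inRange(hsv,(0,150,100),(8,255,255)); k[:,:230]=0; k[:120]=0; k[260:]=0; v,u=np.nonzero(k)
p=at_z(cams.camera_model("top"),u.mean(),v.mean(),.062); print("knob nest",((p[:2]-o)@Rn*1e3).round(1),len(u)); print(read_state()["force"])
a=cv2.imread("pics/scene_d.png")[195:315,200:360]; b=im[100:220,210:370]
cv2.imwrite("pics/fin.png",np.hstack([cv2.resize(x,(400,300),interpolation=cv2.INTER_CUBIC) for x in (a,b)]))
E
```

```text
top pad nest [ 1.5 -0.3] r 34.3 n 1053
scene pad nest [ 1.7 -2.3] r 35.0 n 927
knob nest [-52.8   0.4] 78
[-0.50288846 -0.06772971  0.00656548]
```

View pics/fin.png

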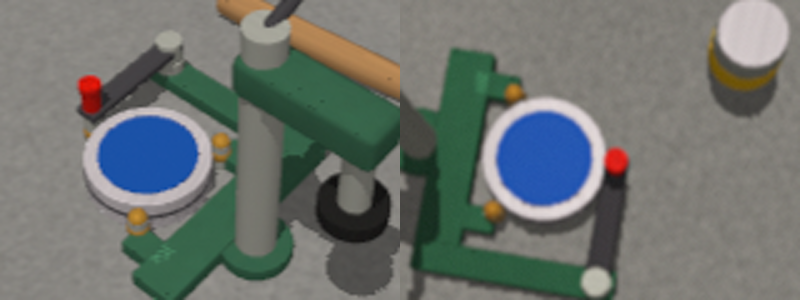

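The pad sits between both posts, and the knob is 54.3 mm from its centre (46 + 8 = 54 expected). The robot is clear, so I hand in.

```bash
python3 -c "from station import ticket; print(ticket.job_done())"
```

```text
the job is handed in; nothing more can be done
None
```

The job is handed in at about 14 s of the 72 s allowed: the pad was slid into the nest against both brass-tipped posts and the keeper swung in until its roller touched it (knob measured 54.3 mm from the pad centre, 54 expected), with the tin, jar and hammer left alone.

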